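# Hang the rinsed spatula on the hook beside its twin

## Task

The rinsed steel spatula leaning in the glass beaker goes back on the reagent shelf: lift it out and hang it by its eye on the same hook as its twin, the other flat-bladed spatula, leaving both hanging free and still on that hook. Do not knock the twin or the round spoon off their hooks, leave the beaker standing where it is, and do not disturb the dish, timer and tape roll on the bench.

Things in the scene. Friction and masses are not known exactly. Their poses are not given: they have to be found in the camera images.
- spatula: The flat steel spatula to hang, 200 mm long, 50 to 100 g. Origin at the blade's free end; z along the handle to the eye, y across the flat, x normal to it. Blade 28 wide, 4 thick, z 0 to 55; handle 12 wide (y), 5 thick (x), to z = 172 mm. It starts leaning in the beaker, eye up, 33 degrees from vertical; its +x face rests on the rim 105 mm up from the end, so only what is above stands free.
- spatula_eye (a point): Centre of the spatula's eye, at z = 185 mm on the spatula; axes as the spatula's. The eye is a ring of 5 mm round wire in the y-z plane, 20 mm inside and 30 mm outside diameter.
- spatula_end (a point): Free end of the spatula's blade.
- twin: The twin: an identical spatula, hanging by its eye on the level arm of one of the two hooks, its eye 4 to 35 mm from the root; when it hangs far forward it has to be slid back along the arm to make room. Origin and axes as on the spatula; it hangs with z up and x into the shelf.
- twin_eye (a point): Centre of the twin's eye.
- spoon: A round-bowled steel spoon (bowl 38 mm across) with the same handle and eye, hanging on the other hook; same frame: origin at the bowl's end of the tool, z up to the eye at 185 mm.
- spoon_eye (a point): Centre of the spoon's eye.
- shelf: Fixed bench reagent shelf, 180 deep (x), 302 wide (y), top board from z = 300 to 318 mm, stores on and in it. Origin at the centre of its footprint on the bench; +x points into the shelf, away from the user; its open front (x = -90 mm) faces roughly the robot. Two steel J-hooks are screwed to the front edge of the top board at y = +66 and -66 mm and stand out to -x.
- hook_left (a point): Rear end (root) of the left hook's level arm, on its axis, 250 mm above the bench; axes as the shelf's. From here the 6 mm round rod runs level 45 mm to -x, then rises at 42 degrees to a 10 mm ball centred at x = -55.5, z = +9.5 mm. The board's front face is 14 mm behind the root, its underside 50 mm higher. A utensil hung by its eye has the eye centre 7 mm below the rod axis.
- hook_right (a point): The same point of the right hook (at the shelf's y = -66 mm).
- beaker: Glass beaker, 74 mm across the rim, 93 mm high, 110 g, standing loose on the bench. Origin at the centre of its underside; the spatula leans towards its +x.
- petri: Closed petri dish, 58 mm across, 15 mm high, on the bench in front of the shelf, below and between the hooks. Origin at the centre of its underside.
- timer: Small white bench timer, 64 x 70 x 20 mm, on the bench to the right, nearer the shelf. Origin at the centre of its underside.
- tape_roll: Roll of white bench tape lying flat, 97 mm across, 19 mm high, on the bench right of the beaker. Origin at the centre of its underside.

How it is judged:
By the outcome, as a careful person would: the job done as asked, in the order asked, and still so for the second after the job is handed in, with the robot touching nothing.
It also fails if it takes over 48 s, if anything falls off the work surface, if the arm or the gripper's body presses on something with over 40 N, if the wrist force passes 120 N, or if a joint passes its speed limit or range.

## Robot

A 6-joint arm with a two-finger parallel gripper is mounted at the origin on a cart in front of the work surface, level with it; the furniture and walls round the work are solid. World frame = base frame: x ahead of the robot, y to its left, z up, the work surface at z = 0. Lengths are in m, angles in degrees, forces in N, time in s.
With the tool pointing down it reaches from about 0.25 to 0.725 m from the base axis. Payload 9.7 kg.
Tool frame: the origin (TCP) lies midway between the tips of the shut fingers; the grasp point (between the pads) lies bot.hold_point_z behind it (bot.hold_point_z is the distance from the TCP to the grasp point, in m); z points along the fingers, y is the line along which they close (so a half turn about z gives the same grasp; the last joint's range is limited). The gripper opens to 85 mm and grips with 20 to 120 N. Pads are 22 mm wide; open, the fingers measure 114 mm over their backs; the gripper's body (76 mm by 85 mm) begins 54 mm behind the grasp point. The pads swing forward as they close: fully open they stand 13 mm farther back than shut.
Start: joints at [77.12, 4.979, 10.078, 95.1, 0, 90], TCP at [0.123, 0.536, 0.231] pointing down, gripper open.
Joint ranges: [-179.16, 179.16], [-48.56, 103.87], [-65.8, 70.77], [-126.05, 130.52], [-82.76, 87.17], [-180, 180]. Speed limits (degrees/s): [127.2, 127.2, 147.25, 180, 180, 180].

## Interface

Orientations are given as [roll, pitch, yaw] about the fixed x, y, z axes, in that order (R = Rz(yaw) Ry(pitch) Rx(roll)).
In Python, from workcell import bot, camera, camera_model, ticket gives the robot as it stands.
- The arm moves only by the tool send_rows, never from a script. Its argument "targets" is text: rows parted by semicolons, each of 5 numbers parted by spaces: the shift along the tool's x, y, z in mm, then the turn about the tool's z in degrees, then the closure in counts, from 0 (fully open) to 255 (shut). A call has 1 to 20 rows; each row is the pose to reach, as a shift and turn from the pose commanded when the call began, along the tool's axes at that moment; what a row does not reach only later rows make up. A row lasts 1/8 s, in which the tool goes at most 62.5 mm and 10.7 degrees, less where a joint would pass 70% of its speed; a pose out of reach is approached as far as the arm can. A call with a gripper value outside its range is refused whole. The fingers move at their own pace and stop on an object; "newtons" is the grip in N (left out, the last holds). Time passes only in rows, so rows that repeat a pose let the fingers close. It gives the time, the measured TCP pose, the force, the opening and the grip force at its end, in the units of the state.
- bot.get_obs(): the state, without advancing time (a new reading comes with each control period).
- camera(name): name is "side" or "top" or "wrist"; returns the picture (480x640x3 uint8, blue, green, red); there is no depth.
- camera_model(name): a dict with "K" (3x3 intrinsics, pixels), "pose" (4x4, takes a point from camera to world coordinates); the wrist camera has in their place "T_tool_cam" (4x4, takes a point from camera to tool coordinates, whose origin is the TCP and whose axes are the flange's). Camera axes: x right, y down, z forward; pixel columns grow to the right and rows downward; lengths in m; the calibration is good to about 2 mm. A picture is of the moment at which its call begins: read the wrist's pose just before it. camera_model takes no time and is no camera call.
- ticket.job_done(): hands the job in; it is judged then, once.
The state is a dict: "time": time; "q": joint angles; "qd": joint speeds; "joint_efforts": joint torques, N m; "ee_pos": TCP position; "tcp_rot": TCP orientation; "wrist_force": force on the tool from outside, world axes, zero at the start; "torque": the same for the moment, N m; "opening": finger opening in m; "grasp_force": force on a finger pad.
Only numpy, scipy, OpenCV 4.12 (cv2) and the standard library are available. Lean on these libraries where they do the work, as an engineer would, in place of code of your own. Each camera call takes 0.05 s, during which the arm holds its last target. There are 200 camera calls.

## Working session

There is one attempt and no reset: what is moved stays moved. The work goes in short steps, Python scripts to look and compute and a tool call to move; the robot and the scene stay as the last step left them, time stands still between calls to the robot, and variables do not carry over. Pictures are saved under pics/ and viewed, at most 10 in all, crops included, and the job is handed in when it is done.

Besides the shell and the picture viewer there is one more tool, called after ">>>" as name(argument=value, ...) on one line, values as JSON. send_rows: Moves the arm, as the interface text tells. Its arguments: {"type":"object","properties":{"targets":{"type":"string"},"newtons":{"type":"number"}},"required":["targets"]}

```bash
mkdir -p pics; ls
python3 - <<'E'
from workcell import bot,camera,camera_model
import cv2,numpy as np
o=bot.get_obs();print({k:np.round(v,3).tolist() for k,v in o.items()},bot.hold_point_z)
for n in("side","top","wrist"):
    cv2.imwrite(f"pics/{n}0.png",camera(n)); m=camera_model(n)
    print(n,{k:np.round(v,4).tolist() for k,v in m.items() if k!='name' and not isinstance(v,str)})
E
```

```text
pics
{'time': 0.0, 'q': [77.121, 5.009, 10.032, 95.097, 0.0, 89.999], 'qd': [-0.076, -0.058, 0.024, 0.012, 0.115, -0.009], 'joint_efforts': [0.002, -52.038, 46.481, 0.016, 0.0, 0.0], 'ee_pos': [0.123, 0.536, 0.231], 'tcp_rot': [-179.926, -0.0, 167.121], 'wrist_force': [0.394, -0.576, -0.6], 'torque': [0.012, -0.011, -0.026], 'grasp_force': 0.0, 'opening': 0.086} 0.0187
side {'K': [[541.4758, 0.0, 313.9147], [0.0, 541.4758, 245.5145], [0.0, 0.0, 1.0]], 'pose': [[0.1265, -0.5686, 0.8128, -0.2954], [-0.992, -0.0757, 0.1014, -0.3348], [0.0038, -0.8191, -0.5736, 0.783], [0.0, 0.0, 0.0, 1.0]]}
top {'K': [[456.937, 0.0, 328.2639], [0.0, 456.937, 231.3914], [0.0, 0.0, 1.0]], 'pose': [[0.0291, -0.9852, 0.1688, 0.4354], [-0.9993, -0.0327, -0.0185, -0.1972], [0.0237, -0.1682, -0.9855, 0.9851], [0.0, 0.0, 0.0, 1.0]]}
wrist {'K': [[394.4442, 0.0, 321.0076], [0.0, 394.4442, 241.494], [0.0, 0.0, 1.0]], 'T_tool_cam': [[-0.0013, -0.948, -0.3183, 0.0823], [1.0, -0.0013, -0.0, -0.0001], [-0.0004, -0.3183, 0.948, -0.1418], [0.0, 0.0, 0.0, 1.0]]}
```

View pics/side0.png

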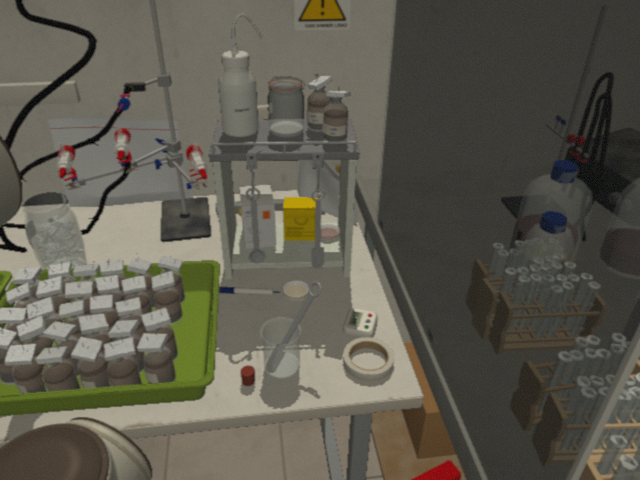

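View pics/top0.png

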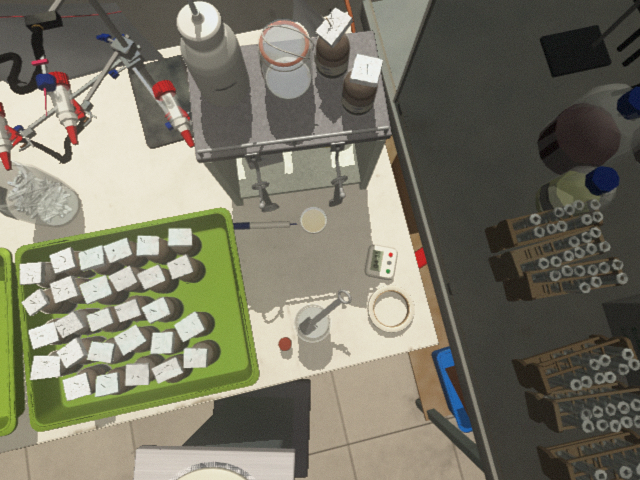

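The side view shows the spatula leaning in the beaker, with its eye near (315,289). The spoon (round bowl) is on the left hook at about (257,255), and the flat-bladed twin is on the right hook at about (318,255). The top view puts the beaker near (312,322), the spatula eye at (344,298) and the hooks at (262,190) and (337,185). I'll zoom in next.

Run:
```python
import cv2,numpy as np
s=cv2.imread("pics/side0.png");t=cv2.imread("pics/top0.png")
r=lambda im,x,y,w,h:cv2.resize(im[y:y+h,x:x+w],(400,300),interpolation=cv2.INTER_CUBIC)
cv2.imwrite("pics/c1.png",np.vstack([np.hstack([r(s,230,140,120,90),r(s,250,270,120,90)]),np.hstack([r(t,240,140,120,90),r(t,270,270,120,90)])]))
```

```text
(no output)
```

View pics/c1.png

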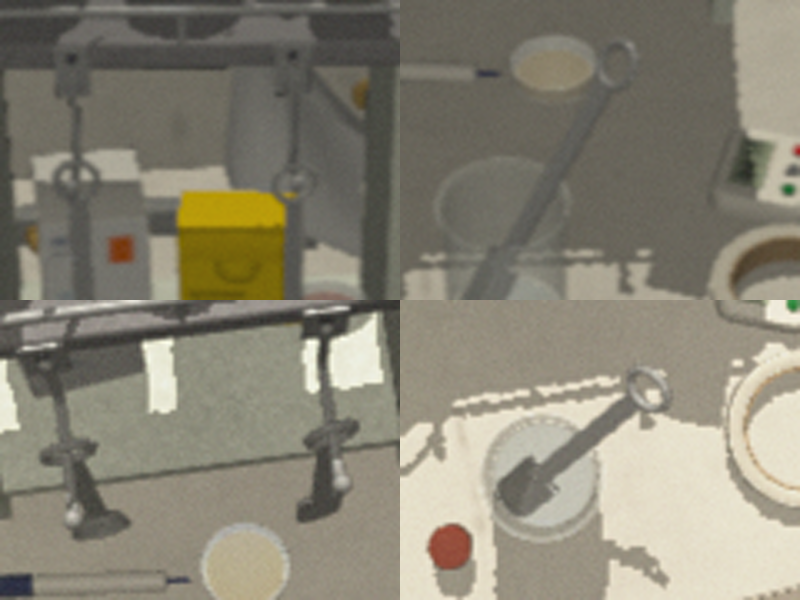

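```bash
cat > h.py <<'E'
import numpy as np
from workcell import bot,camera,camera_model
from scipy.spatial.transform import Rotation as Ro
def ray(n,u,v,P=None):
    m=camera_model(n);P=m["pose"] if P is None else P
    d=np.array(P)[:3,:3]@np.linalg.inv(np.array(m["K"]))@[u,v,1];return np.array(P)[:3,3],d/np.linalg.norm(d)
def plane(n,u,v,z,P=None):
    o,d=ray(n,u,v,P);return o+d*(z-o[2])/d[2]
def tri(a,b):
    (o1,d1),(o2,d2)=a,b
    s=np.linalg.lstsq(np.c_[d1,-d2],o2-o1,rcond=None)[0];p,q=o1+s[0]*d1,o2+s[1]*d2
    return (p+q)/2,np.linalg.norm(p-q)
def proj(n,X,P=None):
    m=camera_model(n);P=np.array(m["pose"] if P is None else P);c=P[:3,:3].T@(np.array(X)-P[:3,3]);c=np.array(m["K"])@c;return c[:2]/c[2]
def wpose():
    o=bot.get_obs();T=np.eye(4);T[:3,:3]=Ro.from_euler('xyz',o["tcp_rot"],degrees=True).as_matrix();T[:3,3]=o["ee_pos"]
    return T@np.array(camera_model("wrist")["T_tool_cam"])
E
python3 - <<'E'
from h import *
np.set_printoptions(precision=4,suppress=True)
print("eye",tri(ray("side",315.4,289.2),ray("top",344.4,296.7)))
print("spoon",tri(ray("side",253.1,194),ray("top",260.4,185.6)))
print("twin",tri(ray("side",318.5,194.6),ray("top",339.3,180.8)))
print("balls",plane("top",261.9,204.5,.2595),plane("top",342.3,194.9,.2595))
print("beaker rim",plane("top",313.5,321.6,.093))
print("eye from top",plane("top",344.4,296.7,.168))
E
```

```text
eye (array([ 0.4592, -0.2445,  0.1542]), np.float64(0.0015923605907362359))
spoon (array([ 0.6369, -0.0947,  0.2407]), np.float64(0.0009179776061858834))
twin (array([ 0.6494, -0.2265,  0.2423]), np.float64(0.0014408696838899208))
balls [ 0.6003 -0.1019  0.2595] [ 0.6209 -0.232   0.2595]
beaker rim [ 0.4121 -0.1908  0.093 ]
eye from top [ 0.4589 -0.2445  0.168 ]
```

View pics/wrist0.png

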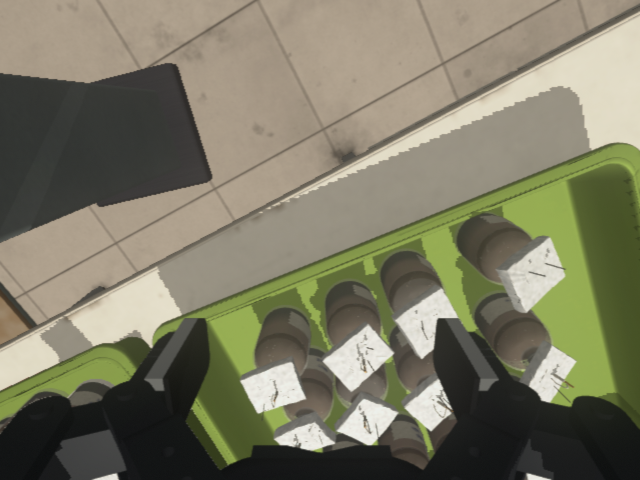

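```bash
cat >> h.py <<'E'
def shift(target,o=None):
    o=bot.get_obs() if o is None else o
    R=Ro.from_euler('xyz',o["tcp_rot"],degrees=True).as_matrix();return R.T@(np.array(target)-o["ee_pos"])*1000
np.set_printoptions(precision=4,suppress=True)
E
python3 - <<'E'
from h import *
b=plane("top",309,327,.0225);e=np.array([.4592,-.2445,.1542]);d=(e-b)
print(b,np.degrees(np.arctan2(d[1],d[0])),np.hypot(d[0],d[1]),.158*np.sin(np.radians(33)))
print(np.degrees(np.arctan2(-.2445+.1908,.4592-.4121)))
a=np.radians(-48);g=e-.034*np.array([np.sin(.576)*np.cos(a),np.sin(.576)*np.sin(a),np.cos(.576)]);print(g)
print(shift(g+[0,0,-.0187+.10]))
E
```

```text
[ 0.3991 -0.1814  0.0225] -46.39932749961784 0.08719778281485957 0.08605296753237428
-48.74616204960364
[ 0.4468 -0.2307  0.1257]
[-487.0204 -675.109    24.4393]
```

>>> send_rows(targets="-60 -80 10 10 0;-120 -160 20 20 0;-180 -240 24 34 0;-240 -320 24 34 0;-290 -400 24 34 0;-330 -460 24 34 0;-370 -520 24 34 0;-410 -570 24 34 0;-450 -620 24 34 0;-480 -660 24 34 0;-487 -675 24 34 0;-487 -675 24 34 0;-487 -675 24 34 0;-487 -675 24 34 0;-487 -675 24 34 0")

```text
time: 2.02
ee_pos: [0.4467, -0.231, 0.2065]
tcp_rot: [-180.0, -0.1, 133.0]
wrist_force: [-0.0, 1.1, 0.7]
opening: 0.0852
grasp_force: 0.0
```

Run:
```python
from h import *
import cv2
o=bot.get_obs();print(o["time"],o["q"],o["ee_pos"],o["tcp_rot"]);P=wpose();np.save("P1.npy",P)
im=camera("wrist");cv2.imwrite("pics/w1.png",im)
print("pred eye",proj("wrist",[.4592,-.2445,.1542],P),"blade",proj("wrist",[.3991,-.1814,.0225],P),"ball/hook",proj("wrist",[.6209,-.232,.2595],P))
```

```text
2.025 [-27.3495  -1.8173   0.3784  92.2973   0.0059  19.6274] [ 0.4467 -0.231   0.2065] [-179.9714   -0.0976  133.023 ]
pred eye [321.6013 302.9404] blade [320.2901 127.3235] ball/hook [659.7178 675.4253]
```

View pics/w1.png

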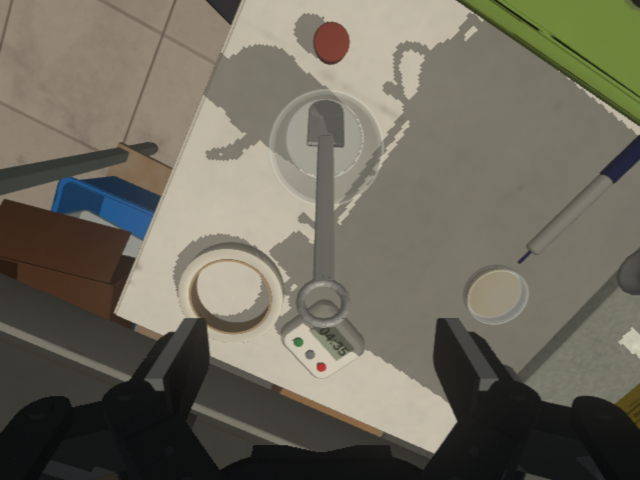

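The spatula handle is centred between the fingers: its eye is at (323,300) and its blade at (326,120), both within 1–2 mm of my prediction. I'll descend and grip.

>>> send_rows(targets="0 1 40 0 0;0 1 80 0 60;0 1 100 0 120;0 1 100 0 120;0 1 100 0 255;0 1 100 0 255;0 1 100 0 255;0 1 100 0 255;0 1 100 0 255;0 1 100 0 255", newtons=50)

```text
time: 3.32
ee_pos: [0.4482, -0.23, 0.1082]
tcp_rot: [180.0, 0.1, 133.1]
wrist_force: [0.7, 0.5, 6.6]
opening: 0.011
grasp_force: 50.2
```

Run:
```python
from h import *
import cv2
o=bot.get_obs();print(o["time"],o["q"],o["ee_pos"],o["tcp_rot"],o["opening"],o["grasp_force"]);P=wpose();np.save("P2.npy",P)
im=camera("wrist");s=camera("side");cv2.imwrite("pics/w2.png",im)
cv2.imwrite("pics/c2.png",np.hstack([cv2.resize(im[150:450,170:470],(400,400)),cv2.resize(s[240:380,240:380],(400,400))]))
```

```text
3.325 [-27.1743  -2.0933 -10.7377  81.2555   0.0134  19.7144] [ 0.4482 -0.23    0.1082] [179.9536   0.0898 133.1113] 0.011039398931743934 50.23513161577284
```

View pics/c2.png

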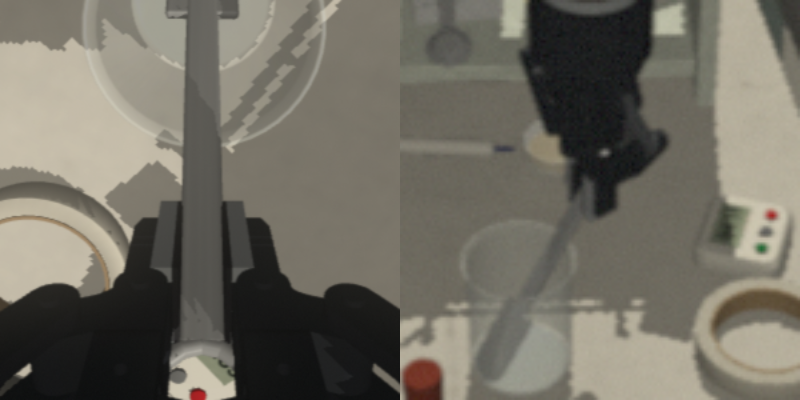

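Firm grip on the handle: 11 mm opening, 50 N, ring above the pads, and the beaker is undisturbed. Next I'll lift it straight out, then turn it to face the shelf in front of the right hook.

>>> send_rows(targets="-2 0 -10 0 255;-5 0 -25 0 255;-8 0 -50 0 255;-10 0 -75 0 255;-12 0 -100 0 255;-15 0 -125 0 255;-25 10 -130 -8 255;-35 20 -130 -16 255;-45 30 -130 -24 255;-55 40 -130 -32 255;-65 50 -130 -40 255;-72 57 -130 -48 255;-76 61 -127 -56 255;-76 61 -127 -56 255;-76 61 -127 -56 255;-76 61 -127 -56 255")

```text
time: 5.42
ee_pos: [0.5439, -0.2436, 0.2347]
tcp_rot: [-180.0, 0.0, -171.0]
wrist_force: [0.4, -0.8, -1.8]
opening: 0.0109
grasp_force: 50.2
```

Run:
```python
from h import *
import cv2
o=bot.get_obs();print(o["time"],o["q"],o["ee_pos"],o["tcp_rot"],o["opening"],o["grasp_force"]);P=wpose();np.save("P3.npy",P)
T=np.array(camera_model("wrist")["T_tool_cam"])
print("eye pred wrist",proj("wrist",[-.0183,0,-.0475],T))
R=Ro.from_euler('xyz',o["tcp_rot"],degrees=True).as_matrix();e=o["ee_pos"]+R@[-.0183,0,-.0475]
print("eye",e,[proj(n,e) for n in("side","top")],[proj(n,[.6209,-.232,.2595]) for n in("side","top")])
im=camera("wrist");s=camera("side");t=camera("top")
for n,i in zip("wst",(im,s,t)):cv2.imwrite(f"pics/{n}3.png",i)
cv2.imwrite("pics/c3.png",np.vstack([cv2.resize(im[280:480,170:470],(450,300)),np.hstack([cv2.resize(s[160:260,240:390],(450,300)),cv2.resize(t[150:250,270:387],(351,300))])[:,:450]])if 0 else np.hstack([np.vstack([cv2.resize(im[280:480,170:470],(400,300)),cv2.resize(t[140:240,280:413],(400,300))]),cv2.resize(s[150:300,260:360],(400,600))]))
```

```text
5.425 [-24.122   11.538   17.7916  96.2314  -0.001  -33.1373] [ 0.5439 -0.2436  0.2347] [-179.987     0.0181 -170.9847] 0.010864285959657476 50.23007981479168
eye pred wrist [321.4161 453.9437]
eye [ 0.562  -0.2407  0.2822] [array([321.0865, 199.5344]), array([347.7498, 228.1289])] [array([320.0205, 194.2504]), array([342.3167, 194.929 ])]
```

View pics/c3.png

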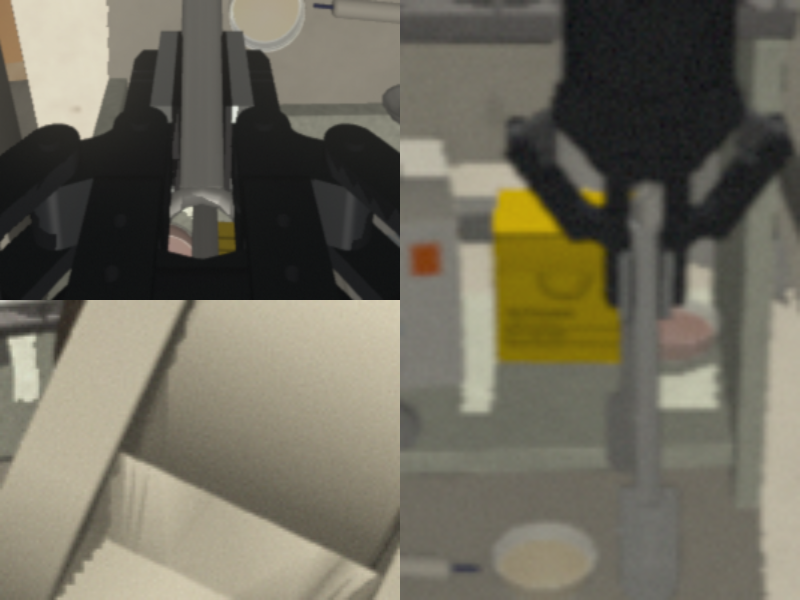

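Run:
```python
from h import *
import cv2
s0=cv2.imread("pics/side0.png");s3=cv2.imread("pics/s3.png");w=cv2.imread("pics/w3.png");t0=cv2.imread("pics/top0.png")
X=np.array([.988,.156,0]);root=np.array([.6757,-.2233,.25]);P3=np.load("P3.npy")
print("side: root",proj("side",root),"bend",proj("side",root-.045*X),"ball",proj("side",[.6209,-.232,.2595]),"leftball",proj("side",[.6003,-.1019,.2595]),"leftroot",proj("side",np.array([.6003,-.1019,.2505])+.0555*X))
for z in(.243,.21,.19):print("twin handle wrist",proj("wrist",root-.0265*X+[0,0,z-.25],P3),"side",proj("side",root-.0265*X+[0,0,z-.25]))
z=lambda im,x,y,w_,h,W,H:cv2.resize(im[y:y+h,x:x+w_],(W,H),interpolation=cv2.INTER_CUBIC)
cv2.imwrite("pics/c4.png",np.vstack([np.hstack([z(s0,300,160,40,30,400,300),z(s0,235,160,40,30,400,300)]),np.hstack([z(w,260,390,120,90,400,300),z(t0,325,160,40,30,400,300)])]))
```

```text
side: root [318.8898 184.8449] bend [319.7402 195.8216] ball [320.0205 194.2504] leftball [252.2709 195.0401] leftroot [254.2713 185.3444]
twin handle wrist [320.1518 530.3526] side [319.3501 194.2708]
twin handle wrist [320.2426 469.8988] side [319.1954 208.3614]
twin handle wrist [320.2859 441.0244] side [319.1041 216.6692]
```

View pics/c4.png

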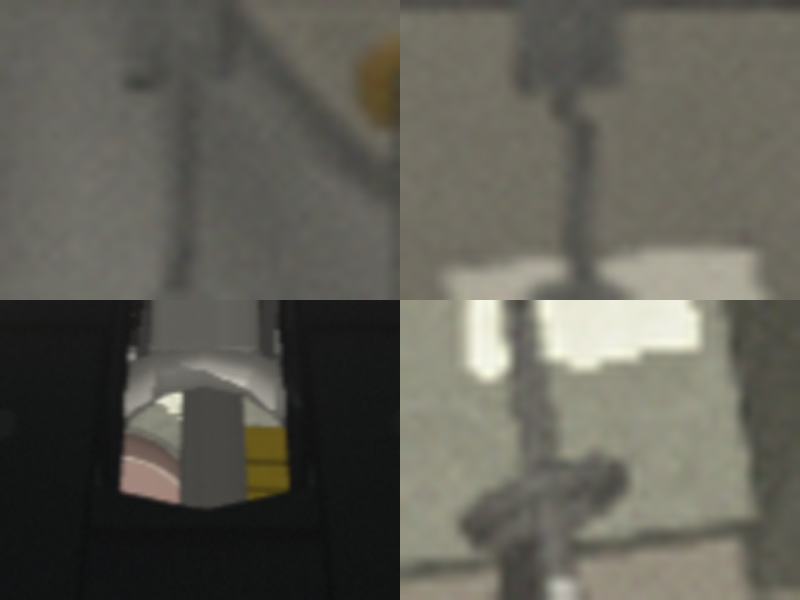

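In the wrist view the twin's handle shows through the ring at column 323.7, against a predicted 320.2, so the hook is about 2 mm to tool +y. The side view agrees (rod at column 318, predicted 319.5). I'll correct by about 1.3 mm and thread the ring over the ball.

>>> send_rows(targets="-15 1.3 0 0 255;-30 1.3 1 0 255;-30 1.3 1 0 255;-38 1.3 7 0 255;-46 1.3 13 0 255;-53 1.3 18 0 255;-59.5 1.3 22.5 0 255;-63 1.3 26 0 255;-66 1.3 28.5 0 255;-66 1.3 28.5 0 255;-66 1.3 28.5 0 255")

```text
time: 6.95
ee_pos: [0.609, -0.2318, 0.206]
tcp_rot: [-180.0, 0.0, -170.9]
wrist_force: [0.2, -0.5, -1.6]
opening: 0.011
grasp_force: 50.2
```

Run:
```python
from h import *
import cv2
o=bot.get_obs();print(o["time"],o["ee_pos"],o["tcp_rot"],o["wrist_force"])
P=wpose();np.save("P5.npy",P)
im=camera("wrist");s=camera("side");t=camera("top")
for n,i in zip("wst",(im,s,t)):cv2.imwrite(f"pics/{n}5.png",i)
z=lambda im,x,y,w_,h,W,H:cv2.resize(im[y:y+h,x:x+w_],(W,H),interpolation=cv2.INTER_CUBIC)
cv2.imwrite("pics/c5.png",np.vstack([np.hstack([z(im,250,375,140,105,400,300),z(im,0,0,640,480,400,300)]),np.hstack([z(s,270,150,100,75,400,300),z(t,280,140,100,75,400,300)])]))
```

```text
6.95 [ 0.609  -0.2318  0.206 ] [-179.9912    0.0121 -170.8856] [ 0.1541 -0.5254 -1.6186]
```

View pics/c5.png

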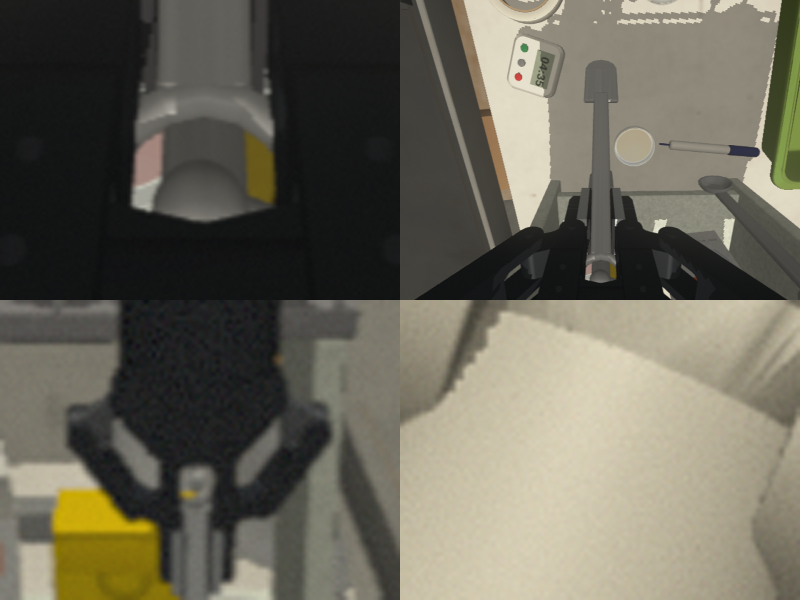

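The ball shows centred in the ring at crop (203,190). Its 33 px width puts it about 119 mm from the camera, so it is through the eye. There's no contact force, so I'll lower until the ring rests on the rod.

>>> send_rows(targets="-1 0 3 0 255;-1 0 5 0 255;-1 0 7 0 255;-1 0 7 0 255;-1 0 7 0 255")

```text
time: 7.72
ee_pos: [0.6101, -0.2316, 0.1991]
tcp_rot: [-180.0, 0.0, -170.9]
wrist_force: [-0.3, 1.3, 3.0]
opening: 0.0109
grasp_force: 50.8
```

The z force rose by about 4.6 N, so the ring is resting on the rod. I'll ease the grip off gradually so the spatula settles with little swing.

>>> send_rows(targets="0 0 0 0 232;0 0 0 0 228;0 0 0 0 226;0 0 0 0 225;0 0 0 0 224;0 0 0 0 223;0 0 0 0 222;0 0 0 0 221;0 0 0 0 220;0 0 0 0 219;0 0 0 0 218", newtons=20)

```text
time: 9.1
ee_pos: [0.6097, -0.2316, 0.198]
tcp_rot: [180.0, -0.1, -170.9]
wrist_force: [-0.1, -0.5, 0.3]
opening: 0.0123
grasp_force: 0.0
```

>>> send_rows(targets="0 0 0 0 210;0 0 0 0 190;0 0 0 0 150;0 0 0 0 100;0 0 0 0 50;0 0 0 0 0;0 0 0 0 0;0 0 0 0 0;0 0 0 0 0;0 0 0 0 0;10 0 -2 0 0;20 0 -2 0 0;35 0 -3 0 0;50 0 -3 0 0;70 0 -3 0 0;90 0 -3 0 0;110 0 -3 0 0;130 0 -3 0 0;150 0 -3 0 0;150 0 -3 0 0")

```text
time: 11.6
ee_pos: [0.4607, -0.2556, 0.2024]
tcp_rot: [-180.0, 0.0, -171.0]
wrist_force: [-0.5, -0.3, -0.2]
opening: 0.0853
grasp_force: 0.0
```

Run:
```python
from h import *
import cv2,time
print(bot.get_obs()["time"])
a=camera("wrist");b=[camera("side") for _ in range(4)]
w2=camera("wrist");t=camera("top");print(bot.get_obs()["time"])
print("motion",np.abs(b[0].astype(int)-b[3])[160:280,230:350].mean(), np.abs(a.astype(int)-w2).mean())
z=lambda im,x,y,w_,h,W,H:cv2.resize(im[y:y+h,x:x+w_],(W,H),interpolation=cv2.INTER_CUBIC)
cv2.imwrite("pics/w6.png",w2);cv2.imwrite("pics/s6.png",b[3]);cv2.imwrite("pics/t6.png",t)
cv2.imwrite("pics/c6.png",np.vstack([np.hstack([z(w2,0,0,640,480,400,300),z(t,260,140,120,90,400,300)]),np.hstack([z(b[3],230,150,160,120,400,300),z(b[3],220,140,280,210,400,300)])]))
```

```text
11.6
11.95
motion 2.8224074074074075 2.6562293836805555
```

View pics/c6.png

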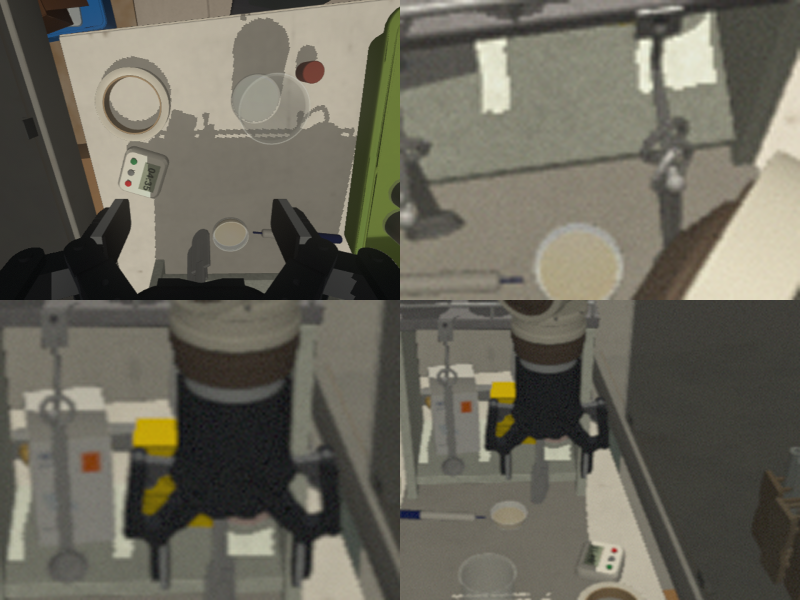

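The spatula hangs on the right hook with the twin, and two rings show near (665,145) in the top crop. The beaker, dish, timer and tape are where they were. I'll back the arm away so both settle, then check numerically that they are still.

>>> send_rows(targets="30 40 -20 0 0;60 80 -40 0 0;80 130 -50 0 0;100 180 -50 0 0;100 230 -50 0 0;100 270 -50 0 0;100 300 -50 0 0;100 300 -50 0 0;100 300 -50 0 0;100 300 -50 0 0;100 300 -50 0 0;100 300 -50 0 0;100 300 -50 0 0;100 300 -50 0 0;100 300 -50 0 0;100 300 -50 0 0;100 300 -50 0 0;100 300 -50 0 0;100 300 -50 0 0;100 300 -50 0 0")

```text
time: 14.45
ee_pos: [0.3156, 0.025, 0.2518]
tcp_rot: [-180.0, 0.0, -170.9]
wrist_force: [-0.7, 1.1, -0.2]
opening: 0.0855
grasp_force: 0.0
```

>>> send_rows(targets="0 0 0 0 0;0 0 0 0 0;0 0 0 0 0;0 0 0 0 0;0 0 0 0 0;0 0 0 0 0;0 0 0 0 0;0 0 0 0 0;0 0 0 0 0;0 0 0 0 0;0 0 0 0 0;0 0 0 0 0;0 0 0 0 0;0 0 0 0 0;0 0 0 0 0;0 0 0 0 0;0 0 0 0 0;0 0 0 0 0;0 0 0 0 0;0 0 0 0 0")

```text
time: 16.95
ee_pos: [0.3156, 0.025, 0.2518]
tcp_rot: [-180.0, -0.0, -170.9]
wrist_force: [0.5, -0.0, 0.4]
opening: 0.0853
grasp_force: 0.0
```

Run:
```python
from h import *
import cv2
f=[(camera("side"),camera("top")) for _ in range(10)]
g=lambda im:cv2.GaussianBlur(im,(5,5),0).astype(int)
print(bot.get_obs()["time"],bot.get_obs()["ee_pos"])
for i in range(1,10):
    d=[np.abs(g(f[i][k])-g(f[0][k])).max(2) for k in(0,1)]
    # hanging tools vs static background patch
    print(d[0][180:275,300:340].max(),d[0][180:275,240:275].max(),d[0][280:380,250:400].max(),"|",d[1][150:220,310:360].max(),d[1][240:330,290:420].max())
s0=cv2.imread("pics/side0.png")
d=np.abs(g(f[9][0])-g(s0)).max(2);m=(d>25)
n,_,st,c=cv2.connectedComponentsWithStats(m[160:400,230:420].astype(np.uint8))
print([(int(x[0]+230),int(x[1]+160),*map(int,x[2:])) for x in st[1:] if x[4]>8])
t0=cv2.imread("pics/top0.png");m=np.abs(g(f[9][1])-g(t0)).max(2)>25
n,_,st,c=cv2.connectedComponentsWithStats(m[140:360,230:440].astype(np.uint8))
print([(int(x[0]+230),int(x[1]+140),*map(int,x[2:])) for x in st[1:] if x[4]>8])
```

```text
17.95 [0.3156 0.025  0.2518]
62 3 4 | 76 3
94 2 9 | 78 13
100 3 10 | 79 19
103 4 12 | 78 19
98 3 12 | 78 20
54 2 13 | 79 19
30 2 9 | 76 3
39 2 3 | 72 3
82 3 10 | 77 15
[(313, 200, 3, 5, 12), (266, 345, 19, 28, 295), (299, 385, 22, 14, 138)]
[(331, 179, 5, 5, 14), (334, 184, 10, 9, 38), (341, 185, 8, 6, 22), (328, 195, 10, 12, 81), (334, 199, 13, 29, 266), (298, 297, 45, 39, 519), (344, 296, 7, 9, 38), (331, 342, 20, 14, 134)]
```

Still swinging, with a period of about 0.8 s. I'll wait and see how fast it decays.

>>> send_rows(targets="0 0 0 0 0;0 0 0 0 0;0 0 0 0 0;0 0 0 0 0;0 0 0 0 0;0 0 0 0 0;0 0 0 0 0;0 0 0 0 0;0 0 0 0 0;0 0 0 0 0;0 0 0 0 0;0 0 0 0 0;0 0 0 0 0;0 0 0 0 0;0 0 0 0 0;0 0 0 0 0;0 0 0 0 0;0 0 0 0 0;0 0 0 0 0;0 0 0 0 0")

```text
time: 20.45
ee_pos: [0.3156, 0.025, 0.2518]
tcp_rot: [-180.0, 0.0, -170.9]
wrist_force: [0.3, 0.2, -0.1]
opening: 0.0852
grasp_force: 0.0
```

>>> send_rows(targets="0 0 0 0 0;0 0 0 0 0;0 0 0 0 0;0 0 0 0 0;0 0 0 0 0;0 0 0 0 0;0 0 0 0 0;0 0 0 0 0;0 0 0 0 0;0 0 0 0 0;0 0 0 0 0;0 0 0 0 0;0 0 0 0 0;0 0 0 0 0;0 0 0 0 0;0 0 0 0 0;0 0 0 0 0;0 0 0 0 0;0 0 0 0 0;0 0 0 0 0")

```text
time: 22.95
ee_pos: [0.3156, 0.025, 0.2518]
tcp_rot: [180.0, -0.0, -170.9]
wrist_force: [-0.5, -0.7, 1.2]
opening: 0.0854
grasp_force: 0.0
```

```bash
cat > mot.py <<'E'
from h import *
import cv2
s0=cv2.imread("pics/side0.png")
g=lambda im:cv2.GaussianBlur(im,(5,5),0).astype(int)
f=[];
for _ in range(16): t=bot.get_obs()["time"];f.append((t,camera("top")))
t0=cv2.imread("pics/top0.png")
# blade tip of front spatula in top view: lowest row differing from the initial picture in hook column band
for t,im in f:
    d=np.abs(g(im)-g(t0)).max(2)[190:260,322:352]>20
    r=np.where(d.sum(1)>=3)[0]; print(round(t,2),190+r.max() if len(r) else None,int(d.sum()),end="; ")
cv2.imwrite("pics/tm.png",f[-1][1]);cv2.imwrite("pics/sm.png",camera("side"))
E
python3 mot.py
```

```text
22.95 216 164; 23.0 218 202; 23.05 219 222; 23.1 220 234; 23.15 220 235; 23.2 219 222; 23.25 217 202; 23.3 216 164; 23.35 214 131; 23.4 213 112; 23.45 212 95; 23.5 211 87; 23.55 212 89; 23.6 213 105; 23.65 214 135; 23.7 216 163;
```

>>> send_rows(targets="0 0 0 0 0;0 0 0 0 0;0 0 0 0 0;0 0 0 0 0;0 0 0 0 0;0 0 0 0 0;0 0 0 0 0;0 0 0 0 0;0 0 0 0 0;0 0 0 0 0;0 0 0 0 0;0 0 0 0 0;0 0 0 0 0;0 0 0 0 0;0 0 0 0 0;0 0 0 0 0;0 0 0 0 0;0 0 0 0 0;0 0 0 0 0;0 0 0 0 0")

```text
time: 26.3
ee_pos: [0.3156, 0.025, 0.2518]
tcp_rot: [180.0, -0.0, -170.9]
wrist_force: [1.1, -0.0, 0.6]
opening: 0.0851
grasp_force: 0.0
```

>>> send_rows(targets="0 0 0 0 0;0 0 0 0 0;0 0 0 0 0;0 0 0 0 0;0 0 0 0 0;0 0 0 0 0;0 0 0 0 0;0 0 0 0 0;0 0 0 0 0;0 0 0 0 0;0 0 0 0 0;0 0 0 0 0;0 0 0 0 0;0 0 0 0 0;0 0 0 0 0;0 0 0 0 0;0 0 0 0 0;0 0 0 0 0;0 0 0 0 0;0 0 0 0 0")

```text
time: 28.8
ee_pos: [0.3156, 0.025, 0.2518]
tcp_rot: [180.0, -0.0, -170.9]
wrist_force: [0.4, 0.5, -0.6]
opening: 0.0854
grasp_force: 0.0
```

```bash
python3 mot.py
```

```text
28.8 215 152; 28.85 215 153; 28.9 215 154; 28.95 215 154; 29.0 216 155; 29.05 216 154; 29.1 216 154; 29.15 216 153; 29.2 216 157; 29.25 215 155; 29.3 215 154; 29.35 215 155; 29.4 216 157; 29.45 215 156; 29.5 215 154; 29.55 215 155;
```

Run:
```python
from h import *
X=np.array([.988,.156,0]);root=np.array([.6754,-.2213,.25])
for x in(-.045,-.04,-.035,-.032,-.0265):print(x,proj("top",root+x*X+[0,0,-.192]))
print(proj("top",root-.0265*X+[0,0,-.007]))
import cv2
g=lambda im:cv2.GaussianBlur(im,(5,5),0).astype(int)
a,b=[g(cv2.imread(f"pics/{n}.png")) for n in("tm","top0")]
m=np.abs(a-b).max(2)>20
for r in range(168,222,1):print(r,np.where(m[r,320:356])[0]+320 if m[r,320:356].any() else '',end=' ')
```

```text
-0.045 [335.4055 214.1508]
-0.04 [335.093  211.8076]
-0.035 [334.781  209.4685]
-0.032 [334.594  208.0669]
-0.0265 [334.2518 205.5012]
[338.2871 180.8446]
168  169  170  171  172  173  174  175  176  177 [346 347] 178 [334 335 345 346 347] 179 [333 334 335 344 345 346 347] 180 [331 332 333 334 335 343 344 345 346] 181 [331 332 333 334 343 344 345] 182 [331 332 333] 183 [331 332] 184 [342 343 344] 185 [341 342 343 344 347] 186 [339 340 341 342 343 345 346 347 348] 187 [337 338 339 340 341 344 345 346 347 348] 188 [336 337 338 339 342 343 344 345 346 347] 189 [335 336 337 338 339 341 342 343 344 345 346] 190 [334 335 336 337 338 342 343 344] 191 [334 335 336 337 338] 192 [335 336 337 338] 193  194  195  196  197  198 [332 333] 199 [331 332 333] 200 [329 330 331 332 341] 201 [329 330 331 332 341] 202 [328 329 330 331] 203 [328 329 330 331] 204 [328 329 330 337 338 339 340 341 342] 205 [328 329 330 334 335 336 337 338 339 340 341 342] 206 [332 333 334 335 336 337 338 339 340 341 342] 207 [332 333 334 335 336 337 338 339 340 341 342] 208 [332 333 334 335 336 337 338 339 340 341 342] 209 [332 333 334 335 336 337 338 339 340 341] 210 [331 332 333 334 335 336 337 338 339 340] 211 [330 331 332 333 334 335 336 337 338 339 340] 212 [330 331 332 333 334 335 336 337 338] 213 [330 331 332 333 334 335 336 337] 214 [330 331 332 333 334 335] 215 [330 331 332 333 334] 216 [331 332] 217  218  219  220  221
```

```bash
python3 -c "
from workcell import ticket
print(ticket.job_done())"
```

```text
the job is handed in; nothing more can be done
None
```

The spatula hangs by its eye in front of its twin on the right hook, both practically still. In the final images the spoon, beaker, dish, timer and tape roll had not moved, and I handed the job in at about 30 s.

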